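# Draw the rolling pin out from under the till of the pastry box

## Task

The rolling pin lies in the wooden pastry box, under the sliding tray that carries the cutters. Slide that tray all the way to either end of the box, then take the pin, which is longer than the opening that is left, and tilt it out without forcing it against the box or tray; finish while holding it in the gripper, level, above the middle of the wooden pastry board and square across the board's width, a few centimetres to a hand's breadth above the board, touching neither it nor the box. Leave the board and the jars, mill, pot and mug at the back where they are.

Things in the scene. Friction and masses are not known exactly. Their poses are not given: they have to be found in the camera images.
- pastry_box: Open wooden box fixed to the counter. Origin: centre of its underside. Outside 144 mm along its x, 364 mm along its y (long way), walls 12 mm thick, their top edges 66 mm above the counter; inside floor at 8 mm, inside 120 x 340 mm. On the floor two notched ribs, 12 mm thick and 22 mm high, cross the box at y = +80 and -80 mm and cradle the pin along the middle (x = 0). Top edge plain except for the sliding tray.
- till (a joint): Position along the box's +y of the tray (till) that slides on the box's top edges, in m: 0 = its end flush with the box's -y end, 0.227 = flush with the +y end; stops at both. The tray's outside is 137 mm along y, its underside lies 67 mm and its rim 103 mm above the counter; its centre is at box y = value - 0.1135. It slides stiffly (about 1.5 N) and stays where it is left. At either end of its travel it leaves an opening 215 mm long and 120 mm wide.
- till_handle (a point): Middle of the tray's carrying handle: a round wooden bar, 14 mm thick, that runs along the box's x over the tray's middle between two cheeks 128 mm apart, 129 mm above the counter. Free under and beside it down to the tray's rim. Steel cutters, 26 mm high, are fixed in the tray below its rim.
- pin_center (a point): Centre of the loose rolling pin, on its axis at mid-length. Its y axis runs along the pin. Light wood, 260 mm long, 30 mm thick over the middle 208 mm, narrowing to 20 mm at the ends, 0.1 to 0.25 kg. It lies along the box's y in the ribs, its axis 33 mm above the counter, up to 20 mm off the box's middle lengthwise.
- pastry_board: Loose wooden board, 200 mm along its x (its width), 300 mm along its y (its length), 21 mm thick, about 0.8 kg. Origin: centre of its underside. It lies flat on the counter, its length roughly along world x.
- oat_jar: Bystander at the back: large clip-top glass jar of oats, 96 x 94 x 177 mm high; origin centre of its underside.
- lentil_jar: Bystander at the back: clip-top glass jar of lentils, 86 x 84 x 147 mm high; origin centre of its underside.
- bean_jar: Bystander at the back: clip-top glass jar of dark beans, 78 x 76 x 122 mm high; origin centre of its underside.
- wood_mill: Bystander at the back: turned wooden mill, 56 mm wide, 165 mm high; origin centre of its underside.
- salt_pot: Bystander at the back: stone salt pot with wooden lid, 92 mm wide, 76 mm high; origin centre of its underside.
- blue_mug: Bystander at the back: blue mug, 78 x 117 x 97 mm high; origin centre of its underside.

How it is judged:
By the outcome, as a careful person would: the job done as asked, in the order asked, and still so for the second after the job is handed in, while the arm keeps its last pose, push and grip.
It also fails if it takes over 58 s, if anything falls off the work surface, if the arm or the gripper's body presses on something with over 40 N, if the wrist force passes 120 N, or if a joint passes its speed limit or range.

## Robot

A 6-joint arm with a two-finger parallel gripper is mounted at the origin on a cart in front of the work surface, level with it; the furniture and walls round the work are solid. World frame = base frame: x ahead of the robot, y to its left, z up, the work surface at z = 0. Lengths are in mm, angles in degrees, forces in N, time in s.
With the tool pointing down it reaches from about 325 to 875 mm from the base axis. Payload 4.4 kg.
Tool frame: the origin (TCP) lies between the finger pads; the fingertips stand 11 mm ahead of it and the grasp point (between the pads) lies 8 mm behind it; z points along the fingers, y is the line along which they close (so a half turn about z gives the same grasp; the last joint's range is limited). The gripper opens to 85 mm and grips with 20 to 120 N. Pads are 22 mm wide; open, the fingers measure 114 mm over their backs; the gripper's body (76 mm by 85 mm) begins 54 mm behind the grasp point. The pads swing forward as they close: fully open they stand 13 mm farther back than shut.
Start: joints at [63.169, 11.837, 88.321, -0, 79.842, -8.623], TCP at [179.684, 546.206, 242.282] pointing down, gripper open.
Joint ranges: [-156.59, 156.59], [-49.26, 127.26], [12.9, 141.05], [-63.56, 243.56], [4.71, 150.69], [-161.64, 161.64]. Speed limits (degrees/s): [159.86, 159.86, 180, 180, 180, 180].

## Interface

Orientations are given as [roll, pitch, yaw] about the fixed x, y, z axes, in that order (R = Rz(yaw) Ry(pitch) Rx(roll)).
In Python, from rig import ctrl gives the robot as it stands.
- The arm moves only by the tool send_rows, never from a script. Its argument "series" is one flat list of numbers, 5 for each row, row after row: the opening, from 0 (shut) to 1 (fully open), then the shift along the tool's x, y, z scaled (see below), then the turn about the tool's z scaled (see below). A call has 1 to 8 rows; each row is the pose to reach, as a shift and turn from the pose commanded when the call began, along the tool's axes at that moment; what a row does not reach only later rows make up. The controller multiplies each number of a shift by 0.8 m and each number of a turn by 30 degrees. A row lasts 1/12 s, in which the tool goes at most 41.7 mm and 7.16 degrees, less where a joint would pass 70% of its speed; a pose out of reach is approached as far as the arm can. A call with a number of a shift or a turn outside -1 to 1 is refused whole. A call with a gripper value outside its range is refused whole. The fingers move at their own pace and stop on an object; "squeeze" is the grip in N (left out, the last holds). Time passes only in rows, so rows that repeat a pose let the fingers close. It gives the time, the measured TCP pose, the force, the opening and the grip force at its end, in the units of the state.
- ctrl.get_obs(): the state, without advancing time (a new reading comes with each control period).
- ctrl.grab_frame(name): name is "scene" or "top"; returns the picture (480x640x3 uint8, blue, green, red); there is no depth.
- ctrl.camera_params(name): a dict with "fx", "fy", "cx", "cy" (pixels), "R" (3x3) and "t" (3): a world point X has camera coordinates R X + t. Camera axes: x right, y down, z forward; pixel columns grow to the right and rows downward; lengths in mm; the calibration is good to about 2 mm. A picture is of the moment at which its call begins. camera_params takes no time and is no camera call.
- ctrl.sign_off(): hands the job in; it is judged then, once.
The state is a dict: "time_s": time; "joints": joint angles; "qvel": joint speeds; "tau": joint torques, N m; "tool_pos": TCP position; "tcp_rot": TCP orientation; "force": force on the tool from outside, world axes, zero at the start; "wrist_torque": the same for the moment, N m; "finger_gap": finger opening in mm; "gripper_force": force on a finger pad.
Only numpy, scipy, OpenCV 4.12 (cv2) and the standard library are available. Lean on these libraries where they do the work, as an engineer would, in place of code of your own. Each camera call takes 0.05 s, during which the arm holds its last target. There are 200 camera calls.

## Working session

There is one attempt and no reset: what is moved stays moved. The work goes in short steps, Python scripts to look and compute and a tool call to move; the robot and the scene stay as the last step left them, time stands still between calls to the robot, and variables do not carry over. Pictures are saved under pics/ and viewed, at most 12 in all, crops included, and the job is handed in when it is done.

Besides the shell and the picture viewer there is one more tool, called as name(argument=value, ...) on one line, values as JSON. send_rows: Moves the arm, as the interface text tells. Shifts and turns lie within -1 to 1; 1 stands for 0.8 m of shift or 30 degrees of turn. Its arguments: {"type":"object","properties":{"series":{"type":"array","items":{"type":"number","minimum":-1,"maximum":1}},"squeeze":{"type":"number"}},"required":["series"]}

```bash
mkdir -p pics
python3 - <<'E'
from rig import ctrl
import cv2
for n in("scene","top"):
    cv2.imwrite(f"pics/{n}0.png",ctrl.grab_frame(n))
    p=ctrl.camera_params(n);print(n,{k:(v.tolist() if hasattr(v,'tolist') else v) for k,v in p.items()})
o=ctrl.get_obs();print(o)
E
```

```text
scene {'fx': 549.3592949932023, 'fy': 549.3592949932023, 'cx': 316.02945264343515, 'cy': 237.8128461492404, 'R': [[0.6130665566351384, -0.7896408460856748, 0.02483407595692033], [-0.40346432124766307, -0.3399607910219568, -0.8494958516955146], [0.6792392351857308, 0.5107778330750317, -0.5270104995381762]], 't': [-424.0371214092059, 315.9247242592806, 789.0555260654686]}
top {'fx': 448.57830090160985, 'fy': 448.57830090160985, 'cx': 320.62253362538746, 'cy': 238.06439184062202, 'R': [[-0.1251863613326313, -0.9921292493554532, -0.002815583364172345], [-0.9685203003565382, 0.12282187774036495, -0.2165253198718605], [0.21516691830664056, -0.024379067285595236, -0.9762729425446082]], 't': [20.838207658481622, 601.7992701773125, 965.0297590127722]}
{'time_s': 0.1, 'joints': array([ 6.31695950e+01,  1.18807107e+01,  8.83986936e+01, -3.03364119e-04,
        7.98442689e+01, -8.62283810e+00]), 'qvel': array([-0.00582848, -0.07128105, -0.13147939, -0.01084919, -0.17368851,
        0.03660848]), 'tau': array([-1.25157885e-04, -3.84098053e+01, -2.92546320e+01, -3.08906419e-04,
        4.90088089e-03,  5.90757054e-06]), 'tool_pos': array([179.36000703, 545.58335683, 241.21134813]), 'tcp_rot': array([-1.79877680e+02, -1.82471220e-02,  1.61792467e+02]), 'force': array([ 0.03249095, -0.2356758 ,  0.0711845 ]), 'wrist_torque': array([ 0.00270994, -0.01597387, -0.02096837]), 'gripper_force': 0.0, 'finger_gap': 85.5306242037316}
```

View pics/scene0.png

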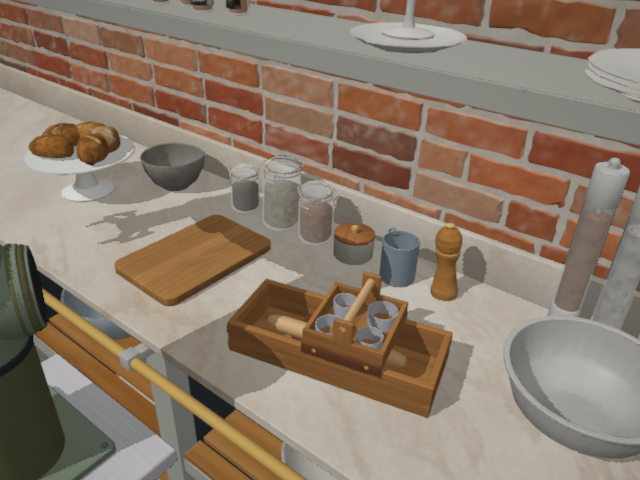

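View pics/top0.png

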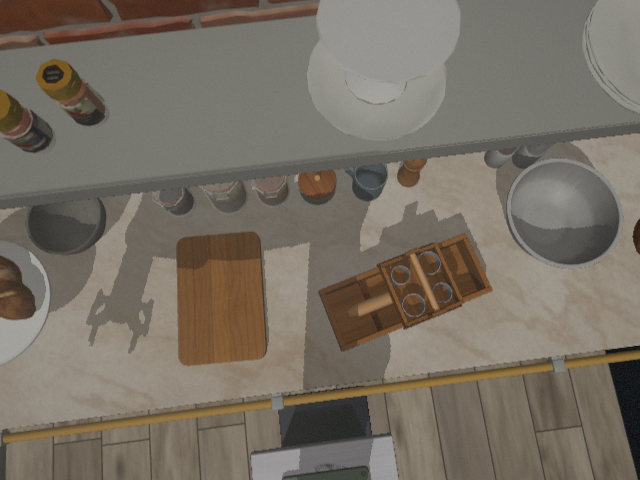

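The scene view shows the box at about (340,345), with the tray near its middle, and the board at (195,257). In the top view the box corners are at about (320,291), (342,349), (492,289) and (469,234), the tray handle is at about (423,280), and the visible pin end is at about (355,310). The board spans (177..267, 232..364). I'll zoom in on the box and compute positions.

```bash
cat > h.py <<'E'
import numpy as np, cv2
from rig import ctrl
def ray(n,uv,z):
    p=ctrl.camera_params(n);R=np.array(p['R']);t=np.array(p['t'])
    c=-R.T@t; uv=np.atleast_2d(uv).astype(float)
    d=np.c_[(uv[:,0]-p['cx'])/p['fx'],(uv[:,1]-p['cy'])/p['fy'],np.ones(len(uv))]@R
    return c+d*((z-c[2])/d[:,2])[:,None]
def proj(n,X):
    p=ctrl.camera_params(n);q=np.atleast_2d(X)@np.array(p['R']).T+np.array(p['t'])
    return np.c_[q[:,0]/q[:,2]*p['fx']+p['cx'],q[:,1]/q[:,2]*p['fy']+p['cy']]
def crop(n,x0,y0,x1,y1,k,out):
    im=ctrl.grab_frame(n);c=cv2.resize(im[y0:y1,x0:x1],None,fx=k,fy=k,interpolation=cv2.INTER_CUBIC);cv2.imwrite(out,c)
E
python3 - <<'E'
from h import *
im=cv2.imread('pics/top0.png')
hsv=cv2.cvtColor(im,cv2.COLOR_BGR2HSV)
m=cv2.inRange(hsv,(5,95,40),(22,255,255));m[:215]=0;m[372:]=0
m=cv2.morphologyEx(m,cv2.MORPH_OPEN,np.ones((3,3)))
for c in cv2.findContours(m,0,2)[0]:
    if cv2.contourArea(c)<1500: continue
    r=cv2.minAreaRect(c);b=cv2.boxPoints(r)
    print(r,b.round(1).tolist())
    for z in(21,66):
        P=ray('top',b,z);print(z,P.round(0)[:,:2].tolist(),np.linalg.norm(np.diff(P,axis=0),axis=1).round(0))
        q=ray('top',c.reshape(-1,2),z)[:,:2].astype(np.float32);print(' world rect',cv2.minAreaRect(q))
cv2.imwrite('pics/box0.png',cv2.resize(im[225:360,310:500],None,fx=4,fy=4,interpolation=2))
E
```

```text
((404.72412109375, 290.31036376953125), (70.56422424316406, 161.92633056640625), 68.19859313964844) [[316.3999938964844, 287.6000061035156], [466.79998779296875, 227.5], [493.0, 293.0], [342.70001220703125, 353.1000061035156]]
21 [[493.0, -31.0], [591.0, -409.0], [429.0, -439.0], [338.0, -72.0]] [390. 165. 378.]
 world rect ((462.4959411621094, -236.353271484375), (163.31689453125, 379.86932373046875), 13.925750732421875)
66 [[488.0, -31.0], [582.0, -393.0], [426.0, -421.0], [339.0, -70.0]] [373. 158. 362.]
 world rect ((458.8721923828125, -227.5098419189453), (156.3275604248047, 363.61236572265625), 13.925765991210938)
((219.37796020507812, 298.1767578125), (129.24594116210938, 87.6898193359375), 86.76029968261719) [[172.0, 236.10000610351562], [259.5, 231.1999969482422], [266.79998779296875, 360.20001220703125], [179.3000030517578, 365.20001220703125]]
21 [[659.0, 298.0], [645.0, 88.0], [344.0, 100.0], [358.0, 298.0]] [211. 301. 198.]
 world rect ((501.30322265625, 194.16119384765625), (200.2352752685547, 298.0006408691406), 87.77700805664062)
66 [[647.0, 284.0], [634.0, 83.0], [345.0, 95.0], [359.0, 284.0]] [202. 289. 190.]
 world rect ((496.0186767578125, 184.58023071289062), (191.6659698486328, 285.247314453125), 87.77700805664062)
```

View pics/box0.png

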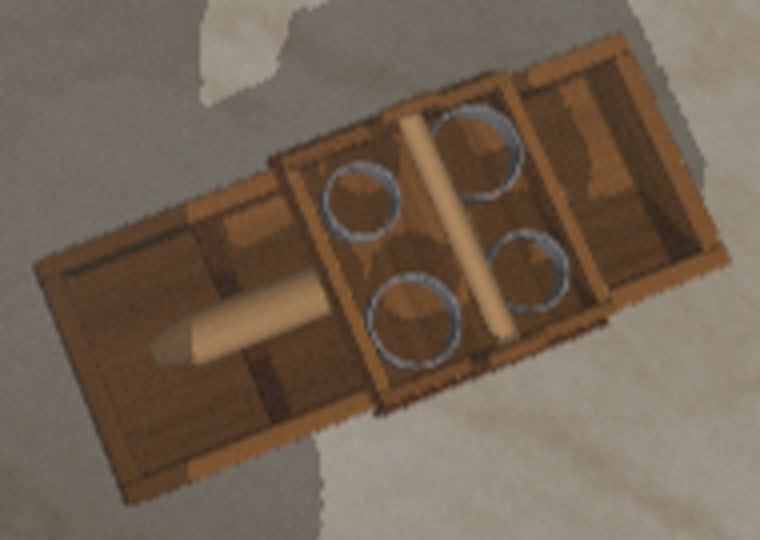

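The crop shows the box's top corners at (36,265), (128,505), (730,262) and (625,32). The handle runs from (410,120) to (505,335), and the pin's left tip is at about (155,352).

Run:
```python
from h import *
f=lambda a,z:ray('top',np.array(a)/4.+[310,225]-.4,z)[:,:2]
B=f([(36,265),(128,505),(730,262),(625,32)],66);print(B.round(),np.linalg.norm(B-np.roll(B,-1,0),axis=1).round())
c=B.mean(0);d=(B[2]+B[3]-B[0]-B[1]);d/=np.linalg.norm(d);n=np.array([-d[1],d[0]]);print('c',c.round(1),'dir',d.round(4),np.degrees(np.arctan2(d[1],d[0])))
H=f([(410,120),(505,335)],129);print('handle',H.round(),[((h-c)@d).round(1) for h in H],[((h-c)@n).round(1) for h in H])
P=f([(155,352)],33);print('pin tip',P,(P-c)@d,(P-c)@n)
P=f([(192,345),(322,293)],40);print('pin mid',P,(P-c)@d,(P-c)@n)
from scipy.spatial.transform import Rotation as R
o=ctrl.get_obs();print(R.from_euler('xyz',o['tcp_rot'],degrees=True).as_matrix().round(3))
```

```text
[[ 480.  -35.]
 [ 344.  -69.]
 [ 433. -421.]
 [ 570. -388.]] [140. 363. 141. 364.]
c [ 457.  -228.2] dir [ 0.2459 -0.9693] -75.76247122993584
handle [[ 525. -243.]
 [ 407. -272.]] [np.float64(30.8), np.float64(30.5)] [np.float64(62.7), np.float64(-59.3)]
pin tip [[425.5642798  -96.75574972]] [-135.10519278] [1.88333471]
pin mid [[ 426.50130349 -117.72531005]
 [ 446.30223396 -195.71725106]] [-114.54926991  -34.08300627] [-2.36572511 -2.35450976]
[[-0.95   0.312 -0.001]
 [ 0.312  0.95  -0.002]
 [ 0.    -0.002 -1.   ]]
```

```bash
cat >> h.py <<'E'
C=np.array([457.,-228.2]);D=np.array([.2459,-.9693]);N=np.array([.9693,.2459])
def yang(rot):
    from scipy.spatial.transform import Rotation as R
    y=R.from_euler('xyz',rot,degrees=True).as_matrix()[:,1];return np.degrees(np.arctan2(y[1],y[0]))
def plan(target,ya,n=1,p=None,a=None):
    """print scaled shift/turn of n equal calls to world target with tool y axis at angle ya"""
    o=ctrl.get_obs();p=o['tool_pos'] if p is None else np.array(p,float);a=yang(o['tcp_rot']) if a is None else a
    print('now',p.round(1),round(a,2))
    s=(np.array(target)-p)/n;da=(ya-a)/n
    for i in range(n):
        r=np.radians(a+i*da);Y=np.array([np.cos(r),np.sin(r),0]);X=np.array([-Y[1],Y[0],0])*1
        X=np.cross(Y,[0,0,-1]);print(np.r_[s@X/800,s@Y/800,-s[2]/800,-da/30].round(4).tolist(),'len',np.linalg.norm(s).round(1))
E
python3 - <<'E'
from h import *
plan([466,-257.5,190],-75.8,5)
E
```

```text
now [179.4 545.6 241.2] 71.79
[-0.1308, -0.1683, 0.0128, 0.984] len 170.8
[-0.1968, -0.082, 0.0128, 0.984] len 170.8
[-0.2116, 0.0256, 0.0128, 0.984] len 170.8
[-0.1716, 0.1265, 0.0128, 0.984] len 170.8
[-0.087, 0.1946, 0.0128, 0.984] len 170.8
```

send_rows(series=[1,-0.131,-0.168,0.013,0.984,1,-0.131,-0.168,0.013,0.984,1,-0.131,-0.168,0.013,0.984,1,-0.131,-0.168,0.013,0.984,1,-0.131,-0.168,0.013,0.984,1,-0.131,-0.168,0.013,0.984])

```text
time_s: 0.6
tool_pos: [237.5, 383.8, 231.2]
tcp_rot: [-179.9, 0.0, 132.1]
force: [-0.5, 0.3, 0.2]
finger_gap: 85.6
gripper_force: 0.0
```

send_rows(series=[1,-0.197,-0.082,0.013,0.984,1,-0.197,-0.082,0.013,0.984,1,-0.197,-0.082,0.013,0.984,1,-0.197,-0.082,0.013,0.984,1,-0.197,-0.082,0.013,0.984,1,-0.197,-0.082,0.013,0.984])

```text
time_s: 1.1
tool_pos: [295.8, 224.4, 221.7]
tcp_rot: [180.0, -0.0, 102.6]
force: [-0.6, 0.1, -0.4]
finger_gap: 85.6
gripper_force: 0.0
```

send_rows(series=[1,-0.212,0.026,0.013,0.984,1,-0.212,0.026,0.013,0.984,1,-0.212,0.026,0.013,0.984,1,-0.212,0.026,0.013,0.984,1,-0.212,0.026,0.013,0.984,1,-0.212,0.026,0.013,0.984])

```text
time_s: 1.6
tool_pos: [353.9, 63.9, 211.5]
tcp_rot: [180.0, -0.1, 73.2]
force: [0.0, 0.8, -0.4]
finger_gap: 85.3
gripper_force: 0.0
```

send_rows(series=[0.6,-0.172,0.126,0.013,0.984,0.6,-0.172,0.126,0.013,0.984,0.6,-0.172,0.126,0.013,0.984,0.6,-0.172,0.126,0.013,0.984,0.6,-0.172,0.126,0.013,0.984,0.6,-0.172,0.126,0.013,0.984])

```text
time_s: 2.1
tool_pos: [410.8, -95.9, 200.6]
tcp_rot: [-179.9, -0.0, 43.9]
force: [-0.3, 0.5, -0.2]
finger_gap: 51.2
gripper_force: 0.0
```

send_rows(series=[0.6,-0.087,0.195,0.013,0.984,0.6,-0.087,0.195,0.013,0.984,0.6,-0.087,0.195,0.013,0.984,0.6,-0.087,0.195,0.013,0.984,0.6,-0.087,0.195,0.013,0.984,0.6,-0.087,0.195,0.013,0.984])

```text
time_s: 2.6
tool_pos: [468.4, -256.0, 189.8]
tcp_rot: [-179.9, 0.0, 14.4]
force: [-0.5, 1.1, -0.5]
finger_gap: 51.4
gripper_force: 0.0
```

Run:
```python
from h import *
plan([466,-257.5,121],-75.8,1)
o=ctrl.get_obs();print(o['time_s'],o['joints'].round(1),o['finger_gap'],o['force'])
```

```text
now [ 468.4 -256.   189.8] -75.58
[-0.0033, 0.0011, 0.086, 0.0074] len 68.8
2.6 [-38.    9.7  97.3   0.1  73.   37.6] 51.440137648499295 [-0.51992126  1.13071736 -0.48930773]
```

send_rows(series=[0.6,-0.0033,0.001,0.06,0.007,0.6,-0.0033,0.001,0.086,0.007,0.6,-0.0033,0.001,0.086,0.007,0,-0.0033,0.001,0.086,0.007,0,-0.0033,0.001,0.086,0.007,0,-0.0033,0.001,0.086,0.007,0,-0.0033,0.001,0.086,0.007,0,-0.0033,0.001,0.086,0.007], squeeze=25)

```text
time_s: 3.27
tool_pos: [466.3, -259.3, 124.2]
tcp_rot: [179.8, -0.2, 14.0]
force: [0.8, 2.5, 6.1]
finger_gap: 12.5
gripper_force: 24.8
```

Run:
```python
from h import *
o=ctrl.get_obs();print(o['finger_gap'],o['gripper_force'],o['force'])
p=o['tool_pos'];print((p[:2]-C)@D,(p[:2]-C)@N)
plan(np.r_[p[:2]+D*(113.5-(p[:2]-C)@D),p[2]],-75.76)
```

```text
12.4755650751928 24.77747529745102 [0.77212498 2.47069467 6.05846617]
32.479166467062655 1.3808896673445856
now [ 466.3 -259.3  124.2] -75.98
[0.0004, 0.1013, -0.0, -0.0074] len 81.0
```

send_rows(series=[0,0,0.012,0,0,0,0,0.025,0,0,0,0,0.038,0,0,0,0,0.051,0,0,0,0,0.064,0,0,0,0,0.077,0,0,0,0,0.089,0,0,0,0,0.096,0,0])

```text
time_s: 3.93
tool_pos: [485.5, -335.2, 124.2]
tcp_rot: [179.8, -0.3, 14.0]
force: [3.7, 2.5, 6.9]
finger_gap: 12.9
gripper_force: 25.0
```

send_rows(series=[0,0,0.003,0,0,0,0,0.006,0,0,0,0,0.008,0,0,0,0,0.008,0,0])

```text
time_s: 4.27
tool_pos: [486.5, -339.4, 124.1]
tcp_rot: [179.9, -0.3, 14.0]
force: [2.7, 6.0, 8.8]
finger_gap: 13.0
gripper_force: 25.2
```

Run:
```python
from h import *
o=ctrl.get_obs();print(o['finger_gap'],o['gripper_force'],o['force'],o['force'][:2]@D)
p=o['tool_pos'];print((p[:2]-C)@D,(p[:2]-C)@N)
crop('top',310,225,500,360,4,'pics/box1.png')
```

```text
13.01337018999969 25.183051228523254 [2.68279589 6.00298062 8.82386068] -5.15898960415662
115.07509258700938 1.2542214468980868
```

View pics/box1.png

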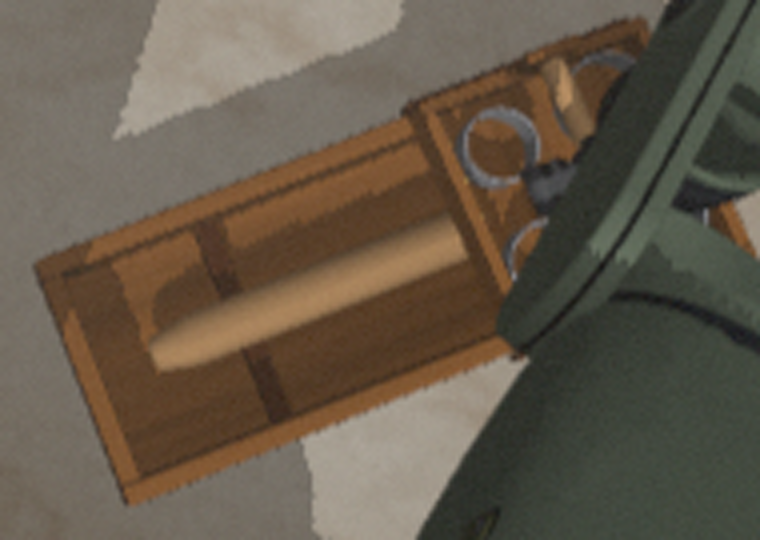

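The tray appears to be at the right-hand end and the pin is exposed, with its left tip at about (152,352). One small extra push will show whether the tray has reached its stop.

send_rows(series=[0,0,0.004,0,0,0,0,0.004,0,0,0,0,0.004,0,0])

```text
time_s: 4.57
tool_pos: [486.6, -339.5, 124.1]
tcp_rot: [-179.7, -0.2, 14.0]
force: [1.2, 12.4, 13.9]
finger_gap: 13.0
gripper_force: 25.8
```

send_rows(series=[0.6,0,-0.006,0,0,0.6,0,-0.006,0,0,0.6,0,-0.006,0,0,0.6,0,-0.006,-0.04,0,0.6,0,-0.006,-0.08,0,0.6,0,-0.006,-0.1,0,0.6,0,-0.006,-0.1,0])

```text
time_s: 5.15
tool_pos: [486.2, -341.0, 206.7]
tcp_rot: [179.5, -0.3, 13.9]
force: [1.3, -0.1, 0.7]
finger_gap: 51.3
gripper_force: 0.0
```

Run:
```python
from h import *
o=ctrl.get_obs();print(o['finger_gap'],o['force'])
plan([*(C-103*D-1*N),170],14.24,4)
```

```text
51.262703736948026 [ 1.3183394  -0.12431881  0.68707574]
now [ 486.2 -341.   206.7] -76.06
[-0.0008, -0.0686, 0.0115, -0.7525] len 55.6
[0.0256, -0.0637, 0.0115, -0.7525] len 55.6
[0.048, -0.049, 0.0115, -0.7525] len 55.6
[0.0632, -0.0268, 0.0115, -0.7525] len 55.6
```

send_rows(series=[0.6,-0.001,-0.069,0.011,-0.752,0.6,-0.001,-0.069,0.011,-0.752,0.6,-0.001,-0.069,0.011,-0.752,0.6,-0.001,-0.069,0.011,-0.752])

```text
time_s: 5.48
tool_pos: [468.6, -283.4, 190.7]
tcp_rot: [-179.8, 0.1, 36.7]
force: [0.8, 0.3, 0.1]
finger_gap: 51.2
gripper_force: 0.0
```

send_rows(series=[0.6,0.026,-0.064,0.011,-0.752,0.6,0.026,-0.064,0.011,-0.752,0.6,0.026,-0.064,0.011,-0.752,0.6,0.026,-0.064,0.011,-0.752])

```text
time_s: 5.82
tool_pos: [455.5, -230.7, 182.7]
tcp_rot: [-179.9, 0.0, 59.2]
force: [-0.1, -0.8, 0.1]
finger_gap: 50.9
gripper_force: 0.0
```

send_rows(series=[0.6,0.048,-0.049,0.011,-0.752,0.6,0.048,-0.049,0.011,-0.752,0.6,0.048,-0.049,0.011,-0.752,0.6,0.048,-0.049,0.011,-0.752])

```text
time_s: 6.15
tool_pos: [442.1, -178.2, 174.6]
tcp_rot: [-180.0, 0.0, 81.6]
force: [-0.1, -0.5, 0.3]
finger_gap: 51.3
gripper_force: 0.0
```

send_rows(series=[0.6,0.063,-0.027,0.011,-0.752,0.6,0.063,-0.027,0.011,-0.752,0.6,0.063,-0.027,0.011,-0.752,0.6,0.063,-0.027,0.011,-0.752,0.6,0.063,-0.027,0.011,-0.752])

```text
time_s: 6.57
tool_pos: [429.0, -126.2, 166.6]
tcp_rot: [180.0, 0.1, 103.9]
force: [-0.7, 0.5, -0.2]
finger_gap: 51.7
gripper_force: 0.0
```

Run:
```python
from h import *
plan([*(C-103*D-1*N),80],14.24,1)
plan([*(C-103*D-1*N),25],14.24,1)
print(ctrl.get_obs()['joints'])
cv2.imwrite('pics/s1.png',cv2.resize(ctrl.grab_frame('scene')[230:450,180:480],None,fx=2.6,fy=2.6))
```

```text
now [ 429.  -126.2  166.6] 13.86
[-0.0034, 0.0014, 0.1083, -0.0126] len 86.7
now [ 429.  -126.2  166.6] 13.86
[-0.0034, 0.0014, 0.177, -0.0126] len 141.7
[-2.74922238e+01  6.48758033e-01  1.10239465e+02 -2.41172126e-02
  6.90332316e+01 -4.13441651e+01]
```

View pics/s1.png

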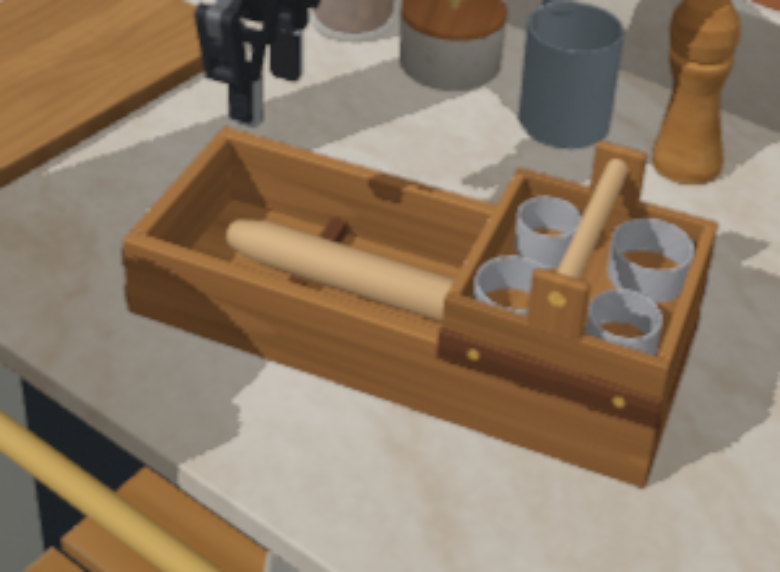

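The tray is flush with the right end and the gripper hovers over the left opening. The pin's near tip is at about (235,237) in this crop. I'll descend and close gently.

send_rows(series=[0.55,-0.0034,0.0014,0.05,-0.013,0.55,-0.0034,0.0014,0.1,-0.013,0.55,-0.0034,0.0014,0.13,-0.013,0.55,-0.0034,0.0014,0.16,-0.013,0.55,-0.0034,0.0014,0.177,-0.013,0.45,-0.0034,0.0014,0.177,-0.013,0.36,-0.0034,0.0014,0.177,-0.013,0.36,-0.0034,0.0014,0.177,-0.013], squeeze=20)

```text
time_s: 7.28
tool_pos: [431.2, -128.6, 25.7]
tcp_rot: [179.9, 0.1, 104.5]
force: [0.1, 0.0, 0.7]
finger_gap: 30.6
gripper_force: 0.0
```

send_rows(series=[0.345,0,0,0,0,0.345,0,0,0,0,0.345,0,0,0,0])

```text
time_s: 7.53
tool_pos: [431.2, -128.4, 25.9]
tcp_rot: [179.9, 0.2, 104.6]
force: [1.5, -1.1, 0.4]
finger_gap: 29.7
gripper_force: 8.4
```

send_rows(series=[0.345,0,0,-0.005,0,0.345,0,0,-0.01,0,0.345,0,0,-0.015,0,0.345,0,0,-0.015,0])

```text
time_s: 7.87
tool_pos: [430.2, -127.4, 37.5]
tcp_rot: [180.0, 0.0, 104.6]
force: [-0.4, 0.4, -1.2]
finger_gap: 29.8
gripper_force: 8.4
```

Run:
```python
from h import *
o=ctrl.get_obs();print(o['tool_pos'],o['force'],o['wrist_torque'],o['gripper_force'])
im=ctrl.grab_frame('scene');cv2.imwrite('pics/s2.png',cv2.resize(im[230:450,180:480],None,fx=2.6,fy=2.6))
```

```text
[ 430.22954702 -127.43900792   37.53971718] [-0.38557221  0.39681067 -1.23111889] [ 0.0975985   0.04967503 -0.00306821] 8.417379903257824
```

View pics/s2.png

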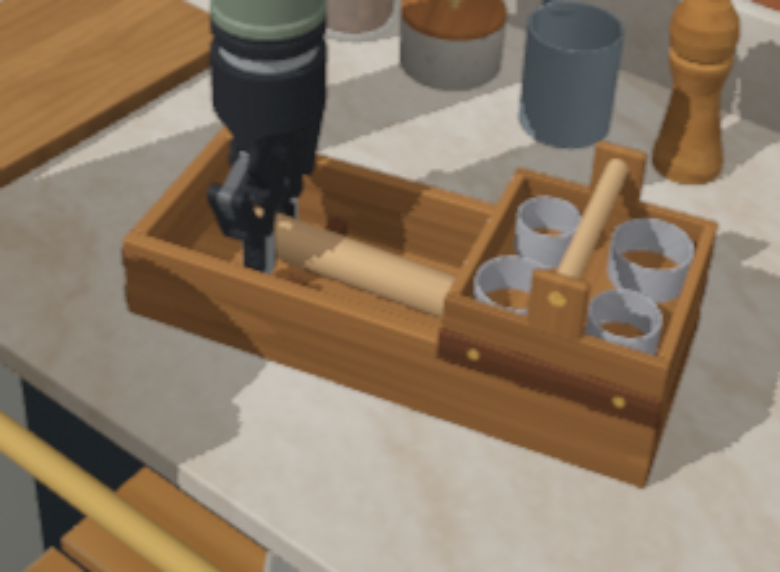

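The tray edge still meets the pin at the same place, at about (448,300), while the gripped end has risen. The gripper carries about half the weight, so the pin is tilting freely in the light grip. I'll carry on lifting.

send_rows(series=[0.345,0,0,-0.006,0,0.345,-0.001,0,-0.012,0,0.345,-0.002,0,-0.018,0,0.345,-0.003,0,-0.024,0,0.345,-0.003,0,-0.024,0])

```text
time_s: 8.33
tool_pos: [431.4, -130.3, 57.1]
tcp_rot: [179.9, 0.1, 104.6]
force: [-0.6, 0.3, -1.3]
finger_gap: 29.5
gripper_force: 8.3
```

send_rows(series=[0.345,-0.001,0,-0.006,0,0.345,-0.002,0,-0.012,0,0.345,-0.003,0,-0.018,0,0.345,-0.004,0,-0.024,0,0.345,-0.004,0,-0.024,0])

```text
time_s: 8.75
tool_pos: [432.2, -133.4, 76.3]
tcp_rot: [179.9, 0.1, 104.6]
force: [-0.5, -0.2, -1.3]
finger_gap: 29.7
gripper_force: 8.3
```

Run:
```python
from h import *
o=ctrl.get_obs();print(o['tool_pos'],o['force'],o['wrist_torque'],o['gripper_force'])
im=ctrl.grab_frame('scene');cv2.imwrite('pics/s3.png',cv2.resize(im[230:450,180:480],None,fx=2.6,fy=2.6))
```

```text
[ 432.21029965 -133.38435805   76.28524372] [-0.54081779 -0.1583658  -1.27233793] [ 0.06547554  0.04817184 -0.04790325] 8.256624648347497
```

View pics/s3.png

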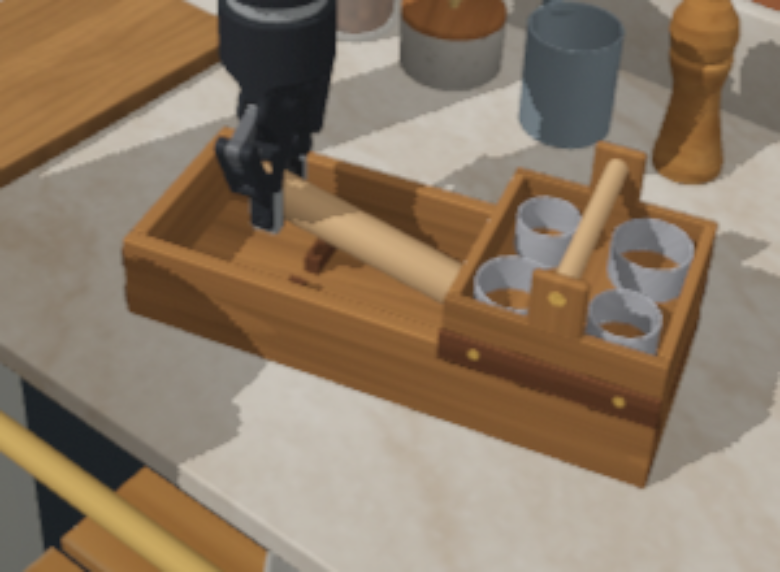

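The pin is now tilted about 15°, with its near part above the wall line, and it still passes under the tray edge near (455,285). I'll firm up the grip and draw it out along its own axis.

send_rows(series=[0.2,0,0,0,0,0.2,0,0,0,0,0.2,0,0,0,0], squeeze=60)

```text
time_s: 9.05
tool_pos: [431.4, -132.8, 74.9]
tcp_rot: [-180.0, -0.0, 104.6]
force: [0.4, -0.3, -0.2]
finger_gap: 28.3
gripper_force: 59.1
```

send_rows(series=[0.2,0.016,0,-0.0045,0,0.2,0.032,0,-0.009,0,0.2,0.048,0,-0.0135,0,0.2,0.064,0,-0.018,0,0.2,0.064,0,-0.018,0])

```text
time_s: 9.47
tool_pos: [417.0, -80.3, 89.6]
tcp_rot: [-179.9, -0.1, 104.7]
force: [0.7, 0.9, -2.2]
finger_gap: 28.1
gripper_force: 59.3
```

send_rows(series=[0.2,0.017,0,-0.005,0,0.2,0.034,0,-0.01,0,0.2,0.051,0,-0.015,0,0.2,0.068,0,-0.02,0,0.2,0.077,0,-0.0225,0,0.2,0.077,0,-0.0225,0])

```text
time_s: 9.97
tool_pos: [402.5, -22.4, 107.8]
tcp_rot: [180.0, 0.0, 104.7]
force: [1.1, 0.2, -2.5]
finger_gap: 28.0
gripper_force: 59.4
```

Run:
```python
from h import *
o=ctrl.get_obs();p=o['tool_pos'];print(p,(p[:2]-C)@D,o['force'],o['wrist_torque'],o['gripper_force'])
im=ctrl.grab_frame('scene');cv2.imwrite('pics/s4.png',cv2.resize(im[190:430,150:470],None,fx=2.4,fy=2.4))
```

```text
[402.50836653 -22.39244877 107.76555679] -212.88875207433557 [ 1.13268021  0.24581113 -2.45354656] [0.20703687 0.07525286 0.01816141] 59.40885320305824
```

View pics/s4.png

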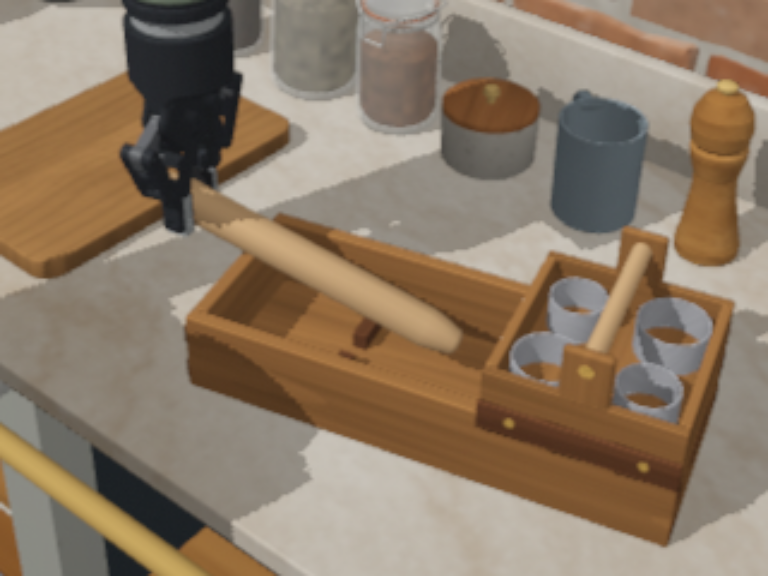

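The pin is clear of both the tray and the box, and the gripper holds its full weight. Next I'll lay it on the free counter between box and board and regrasp it at the middle.

Run:
```python
from h import *
# pot/jars front-bottom edges seen in scene picture (counter plane)
print(ray('scene',[(352,262),(318,241),(398,284),(165,300),(270,250)],0).round())
plan([402.5,-22.4,200],14.24)
plan([368,32,190],90,3,p=[402.5,-22.4,200],a=14.2)
```

```text
[[ 718.  -82.   -0.]
 [ 739.   30.    0.]
 [ 712. -205.    0.]
 [ 364.  130.   -0.]
 [ 636.   91.    0.]]
now [402.9 -23.2 107.7] 14.72
[0.0011, -0.0002, -0.1154, 0.0161] len 92.3
now [402.5 -22.4 200. ] 14.2
[0.0255, -0.0084, 0.0042, -0.8422] len 21.7
[0.0266, 0.0033, 0.0042, -0.8422] len 21.7
[0.0227, 0.0144, 0.0042, -0.8422] len 21.7
```

send_rows(series=[0.2,0.01,0,-0.04,0,0.2,0.01,0,-0.08,0,0.2,0.01,0,-0.115,0,0.2,0.01,0,-0.115,0], squeeze=80)

```text
time_s: 10.35
tool_pos: [405.6, -17.7, 205.6]
tcp_rot: [179.4, 0.4, 104.6]
force: [1.4, 0.1, -1.3]
finger_gap: 27.6
gripper_force: 79.2
```

send_rows(series=[0.2,0.015,-0.008,0.004,-0.2,0.2,0.015,-0.008,0.004,-0.4,0.2,0.015,-0.008,0.004,-0.6,0.2,0.015,-0.008,0.004,-0.842,0.2,0.015,-0.008,0.004,-0.842])

```text
time_s: 10.77
tool_pos: [391.3, -6.4, 195.3]
tcp_rot: [-179.9, -0.1, 130.0]
force: [-0.7, -0.4, -1.6]
finger_gap: 27.5
gripper_force: 79.2
```

send_rows(series=[0.2,0.027,0.003,0.004,-0.2,0.2,0.027,0.003,0.004,-0.4,0.2,0.027,0.003,0.004,-0.6,0.2,0.027,0.003,0.004,-0.842,0.2,0.027,0.003,0.004,-0.842])

```text
time_s: 11.18
tool_pos: [379.4, 11.9, 192.4]
tcp_rot: [-180.0, -0.1, 155.1]
force: [-0.6, 0.1, -2.3]
finger_gap: 27.8
gripper_force: 79.3
```

send_rows(series=[0.2,0.023,0.014,0.004,-0.2,0.2,0.023,0.014,0.004,-0.4,0.2,0.023,0.014,0.004,-0.6,0.2,0.023,0.014,0.004,-0.842,0.2,0.023,0.014,0.004,-0.842,0.2,0.023,0.014,0.004,-0.842])

```text
time_s: 11.68
tool_pos: [367.5, 29.7, 189.5]
tcp_rot: [-180.0, -0.0, -180.0]
force: [0.2, 0.3, -1.9]
finger_gap: 28.0
gripper_force: 79.5
```

Run:
```python
from h import *
o=ctrl.get_obs();print(o['force'],o['wrist_torque'],o['joints'].round(1))
plan([368,32,90],90)
im=ctrl.grab_frame('scene');cv2.imwrite('pics/s5.png',im)
```

```text
[ 0.20681708  0.32016424 -1.91541204] [-0.03801192  0.16804861 -0.05141578] [ -8.9 -11.8 118.5  -0.   73.4 -98.9]
now [367.5  29.7 189.5] 90.01
[-0.0006, 0.0029, 0.1244, 0.0003] len 99.5
```

View pics/s5.png

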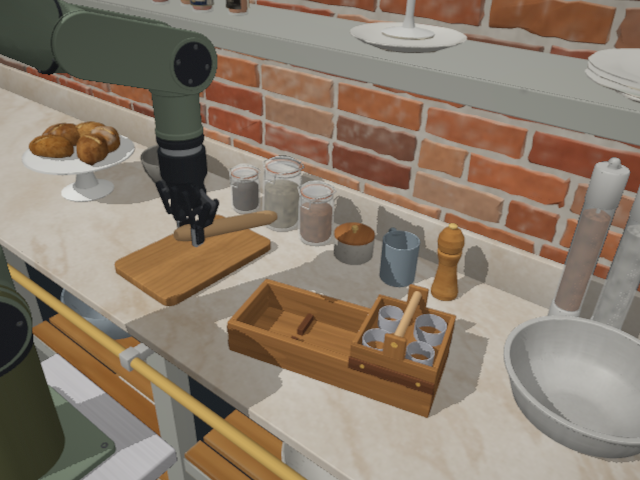

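The pin is held off-centre over the gap, tilted with its far end low, running from (178,232) to (275,217). I'll lower it.

send_rows(series=[0.2,0,0.003,0.04,0,0.2,0,0.003,0.08,0,0.2,0,0.003,0.12,0,0.2,0,0.003,0.14,0,0.2,0,0.003,0.15,0,0.2,0,0.003,0.154,0,0.2,0,0.003,0.154,0])

```text
time_s: 12.32
tool_pos: [368.0, 32.3, 66.7]
tcp_rot: [-180.0, -0.0, -179.7]
force: [0.3, 0.2, -2.2]
finger_gap: 27.5
gripper_force: 79.5
```

send_rows(series=[0.35,0,0,0,0,0.345,0,0,0,0,0.345,0,0,0,0], squeeze=20)

```text
time_s: 12.57
tool_pos: [369.4, 32.2, 68.1]
tcp_rot: [-180.0, 0.2, -179.6]
force: [0.4, 1.0, -0.5]
finger_gap: 30.0
gripper_force: 8.2
```

send_rows(series=[0.345,0.001,0,0.009,0,0.345,0.002,0,0.018,0,0.345,0.004,0,0.027,0,0.345,0.006,0,0.036,0,0.345,0.006,0,0.036,0])

```text
time_s: 12.98
tool_pos: [361.2, 32.6, 36.2]
tcp_rot: [180.0, -0.2, -179.6]
force: [-0.3, -1.4, -0.2]
finger_gap: 29.7
gripper_force: 8.1
```

send_rows(series=[0.345,0.001,0,0.009,0,0.345,0.002,0,0.018,0,0.345,0.003,0,0.026,0,0.345,0.003,0,0.03,0,0.345,0.003,0,0.03,0])

```text
time_s: 13.4
tool_pos: [359.7, 32.5, 13.0]
tcp_rot: [180.0, -0.1, -179.6]
force: [-1.3, 0.3, -0.4]
finger_gap: 29.7
gripper_force: 8.0
```

Run:
```python
from h import *
o=ctrl.get_obs();print(o['tool_pos'],o['force'],o['wrist_torque'],o['gripper_force'])
cv2.imwrite('pics/s6.png',cv2.resize(ctrl.grab_frame('scene')[180:330,100:350],None,fx=3,fy=3))
```

```text
[359.70887339  32.46645118  12.97749718] [-1.32202262  0.25187063 -0.36976903] [ 0.01453771  0.07375296 -0.00209063] 8.04945349576883
```

View pics/s6.png

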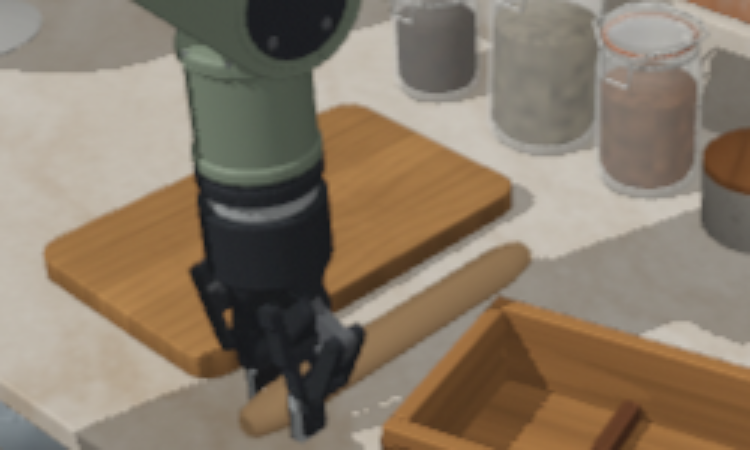

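The pin lies nearly flat on the counter, from its near tip at crop (248,420) to its far tip at (528,255), clear of both board and box.

Run:
```python
from h import *
P=ray('scene',np.array([(245,422),(530,255)])/3+[100,180],15);print(P.round(1),P.mean(0),np.linalg.norm(P[1]-P[0]),np.degrees(np.arctan2(*(P[1]-P[0])[[1,0]])))
```

```text
[[333.1  40.5  15. ]
 [584.2  25.1  15. ]] [458.6387703   32.79138323  15.        ] 251.64276176631063 -3.499853713565101
```

send_rows(series=[0.38,0,0,0,0,0.42,0,0,0,0,0.46,0,0,0,0,0.46,0,0,0,0,0.46,0,0,0,0,0.46,0,0,0,0])

```text
time_s: 13.95
tool_pos: [360.7, 32.3, 14.1]
tcp_rot: [-180.0, 0.0, -179.6]
force: [-0.9, 0.3, -0.3]
finger_gap: 39.6
gripper_force: 0.0
```

send_rows(series=[0.46,-0.025,0,0,0,0.46,-0.05,0,0,0,0.46,-0.075,0,0,0,0.46,-0.1,0,0,0,0.46,-0.1225,0,0,0,0.46,-0.1225,0,0,0])

```text
time_s: 14.45
tool_pos: [463.3, 32.5, 15.0]
tcp_rot: [-180.0, 0.4, -179.6]
force: [1.1, -0.0, 0.8]
finger_gap: 39.6
gripper_force: 0.0
```

Run:
```python
from h import *
o=ctrl.get_obs();print(o['tool_pos'],o['force'])
im=ctrl.grab_frame('scene');cv2.imwrite('pics/s7.png',cv2.resize(im[180:330,100:350],None,fx=3,fy=3))
```

```text
[463.25298559  32.53155385  14.99891843] [ 1.12489889 -0.04366065  0.77216455]
```

View pics/s7.png

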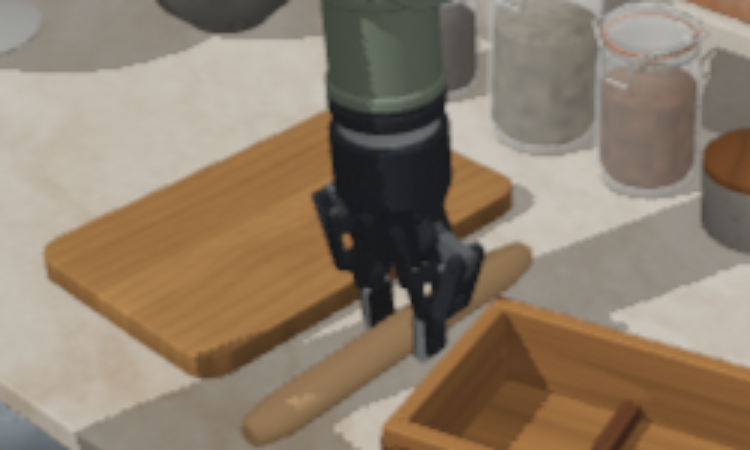

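The pin has not rolled. Its tips are at crop (245,430) and (530,252), and the fingers straddle the middle. I'll grip and lift.

send_rows(series=[0.4,0.004,0,0,0,0.34,0.004,0,0,0,0.2,0.004,0,0,0,0.2,0.004,0,0,0,0.2,0.004,0,0,0,0.2,0.004,0,0,0], squeeze=70)

```text
time_s: 15.0
tool_pos: [453.8, 33.2, 13.6]
tcp_rot: [180.0, -0.1, -179.6]
force: [-3.4, 0.4, 2.7]
finger_gap: 27.6
gripper_force: 69.1
```

send_rows(series=[0.2,0,0,-0.02,0,0.2,0,0,-0.05,0,0.2,0,0,-0.09,0,0.2,0,0,-0.13,0,0.2,0,0,-0.15,0,0.2,0,0,-0.15,0])

```text
time_s: 15.5
tool_pos: [459.2, 32.8, 138.0]
tcp_rot: [-179.9, 0.6, -179.6]
force: [1.0, 0.1, -1.9]
finger_gap: 27.7
gripper_force: 69.8
```

Run:
```python
from h import *
o=ctrl.get_obs();print(o['force'],o['wrist_torque'],o['gripper_force'],o['finger_gap'])
plan([501,194,125],-2.2,4)
```

```text
[ 0.97223275  0.08244932 -1.89084054] [ 0.03329151 -0.04835576  0.00405754] 69.84290549531579 27.68117739155941
now [459.2  32.8 138. ] 90.4
[-0.0134, 0.0503, 0.0041, 0.7716] len 41.8
[0.0074, 0.0515, 0.0041, 0.7716] len 41.8
[0.0271, 0.0444, 0.0041, 0.7716] len 41.8
[0.0424, 0.0302, 0.0041, 0.7716] len 41.8
```

send_rows(series=[0.2,-0.013,0.05,0.004,0.2,0.2,-0.013,0.05,0.004,0.4,0.2,-0.013,0.05,0.004,0.6,0.2,-0.013,0.05,0.004,0.772,0.2,-0.013,0.05,0.004,0.772])

```text
time_s: 15.92
tool_pos: [464.1, 73.5, 128.4]
tcp_rot: [-179.9, -0.2, 157.2]
force: [-0.1, 0.2, -1.9]
finger_gap: 27.6
gripper_force: 70.1
```

send_rows(series=[0.2,0.007,0.051,0.004,0.2,0.2,0.007,0.051,0.004,0.4,0.2,0.007,0.051,0.004,0.6,0.2,0.007,0.051,0.004,0.772,0.2,0.007,0.051,0.004,0.772])

```text
time_s: 16.33
tool_pos: [475.1, 113.0, 125.9]
tcp_rot: [-179.9, -0.1, 134.1]
force: [-1.1, -0.5, -2.5]
finger_gap: 27.9
gripper_force: 70.5
```

send_rows(series=[0.2,0.027,0.044,0.004,0.2,0.2,0.027,0.044,0.004,0.4,0.2,0.027,0.044,0.004,0.6,0.2,0.027,0.044,0.004,0.772,0.2,0.027,0.044,0.004,0.772])

```text
time_s: 16.75
tool_pos: [485.7, 152.9, 123.1]
tcp_rot: [-179.9, -0.0, 111.0]
force: [0.5, 0.6, -2.1]
finger_gap: 27.8
gripper_force: 70.7
```

send_rows(series=[0.2,0.042,0.03,0.004,0.2,0.2,0.042,0.03,0.004,0.4,0.2,0.042,0.03,0.004,0.6,0.2,0.042,0.03,0.004,0.772,0.2,0.042,0.03,0.004,0.772,0.2,0.042,0.03,0.004,0.772])

```text
time_s: 17.25
tool_pos: [496.4, 192.6, 120.5]
tcp_rot: [-179.9, 0.0, 88.0]
force: [1.0, -0.3, -2.2]
finger_gap: 28.1
gripper_force: 70.8
```

Run:
```python
from h import *
o=ctrl.get_obs();print(o['force'],o['wrist_torque'],o['gripper_force'])
plan([501,194,90],-2.2)
a=ctrl.grab_frame('scene')[130:370,70:470];b=ctrl.grab_frame('top')[190:400,130:500]
a=cv2.resize(a,None,fx=1.4,fy=1.4);b=cv2.resize(b,(560,318))[:264]
cv2.imwrite('pics/s8.png',np.vstack([a,b]))
```

```text
[ 0.96650946 -0.33673541 -2.22557599] [-0.0276849   0.0035568  -0.03921901] 70.77470761723816
now [496.4 192.6 120.5] -1.95
[0.002, 0.0057, 0.0381, 0.0082] len 30.8
```

View pics/s8.png

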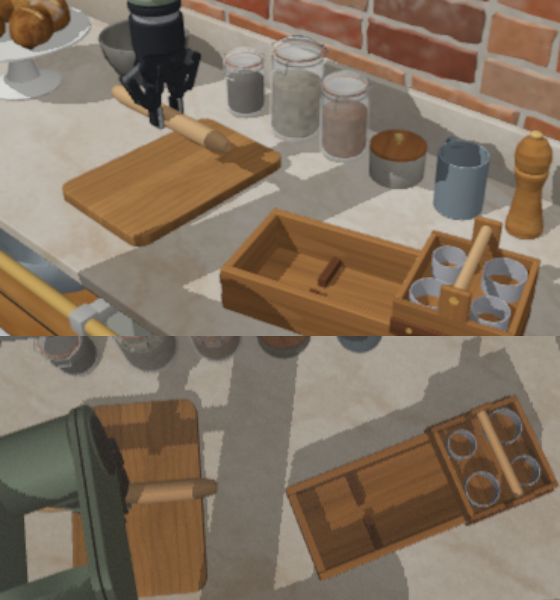

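The pin is over the board, with its tips at crop (113,92) and (230,143). In the top view it lies square across the board, and the board, tray and back items are unmoved. I'll check centring and level while lowering.

send_rows(series=[0.2,0.002,0.006,0.015,0.008,0.2,0.002,0.006,0.03,0.008,0.2,0.002,0.006,0.038,0.008,0.2,0.002,0.006,0.038,0.008,0.2,0.002,0.006,0.038,0.008,0.2,0.002,0.006,0.038,0.008])

```text
time_s: 17.85
tool_pos: [501.6, 194.2, 90.7]
tcp_rot: [180.0, 0.0, 87.5]
force: [0.2, 0.2, -2.9]
finger_gap: 27.7
gripper_force: 70.8
```

Run:
```python
from h import *
uv=np.array([(112,93),(231,144)])/1.4+[70,130]
P=ray('scene',uv,122);print(P.round(1),P.mean(0).round(1),np.linalg.norm(P[1]-P[0]))
for t in(-5,0,5):
    dz=130*np.sin(np.radians(t));A=ray('scene',uv[0],122+dz)[0];B=ray('scene',uv[1],122-dz)[0];print(t,A.round(),B.round(),np.linalg.norm(A-B).round(1),np.degrees(np.arctan2(B[0]-A[0],A[1]-B[1])).round(1))
# board check and pin tip in top view now
im=ctrl.grab_frame('top');hsv=cv2.cvtColor(im,cv2.COLOR_BGR2HSV)
o=ctrl.get_obs();print(o['tool_pos'],yang(o['tcp_rot']),o['force'])
```

```text
[[489.7 313.  122. ]
 [500.3  59.8 122. ]] [495.  186.4 122. ] 253.3824770306654
-5 [502. 332. 111.] [487.  46. 133.] 286.8 -3.0
0 [490. 313. 122.] [500.  60. 122.] 253.4 2.4
5 [477. 294. 133.] [513.  73. 111.] 224.9 9.3
[501.90218945 194.30219113  91.11483198] -2.468418091542093 [ 0.38647823 -0.29818432 -2.35991823]
```

The pin is level (lengths and angle both agree). Its centre is about 6 mm toward -y, so I'll nudge it and hand in.

send_rows(series=[0.2,0.006,0,0,0,0.2,0.006,0,0,0,0.2,0.006,0,0,0,0.2,0.006,0,0,0,0.2,0.006,0,0,0,0.2,0.006,0,0,0])

```text
time_s: 18.4
tool_pos: [501.8, 199.0, 90.7]
tcp_rot: [180.0, 0.0, 87.5]
force: [-0.2, 0.6, -2.4]
finger_gap: 27.7
gripper_force: 70.8
```

Run:
```python
from rig import ctrl
o=ctrl.get_obs();print(o['tool_pos'],o['qvel'].round(2),o['gripper_force'])
print(ctrl.sign_off())
```

```text
[501.77435943 199.03443091  90.71802089] [-0.05 -0.    0.13 -0.05  0.   -0.03] 70.77102187089622
the job is handed in; nothing more can be done
None
```

The job is handed in at 18.4 s: the tray is at its end stop, and the pin was tilted out, briefly laid on the counter to regrasp it at mid-length, and is now held level, square across the middle of the board, about 55 mm above it.

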